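Load the second flask on the shaker and clamp the pair

TASK

Get the two culture flasks ready for shaking: lay the flask from the bench flat on the shaker's mat, abreast of the flask that is already there and with its cap pointing the same way, keeping it level while you carry it and setting it down rather than dropping it. Then slide the orange clamp bar up against the flasks until it has pushed the pair together, straight between the bars, and has pressed the black sprung bar back by about 8 mm (at least 3 mm, and not onto its stop); leave the other things on the bench where they are.

Things in the scene. Friction and masses are not known exactly. Their poses are not given: they have to be found in the camera images.
- shaker: white orbital shaker, fixed, platform 228 (x) x 372 (y) mm. Origin at the centre of its underside; x points away from its control panel, y along its rails from the clamp bar to the sprung bar, z up. The dark ribbed mat, 176 x 330 mm, has its top at z = 70 mm. Round rails (9 mm) run along y at x = +-100, z = 85 mm, between end posts at y = +-177 (top z = 98 mm). Nothing overhead
- mat_center (a point): centre of the mat's top face, on the shaker (z = 70 mm in its frame)
- clamp_bar_mid (a point): middle of the orange-sleeved clamp bar: a straight bar along the shaker's x, 16 mm thick, its axis 15 mm above the mat, sleeve 172 mm long; aluminium slide blocks (22 mm) ride on the rails at its ends, with a small black thumb knob on each (top 33 mm above the mat)
- clamp_bar (a joint): slide of the clamp bar along the shaker's +y, 0 to 0.20 m; its axis is at shaker y = -0.135 + value. It stays where it is left; moving it takes about 8 N, more when it also presses the sprung bar
- sprung_bar_mid (a point): middle of the black-sleeved sprung bar at the other end: the same bar, parallel, 16 mm thick, axis 15 mm above the mat
- sprung_bar (a joint): how far the sprung bar has been pressed back towards +y from its rest, 0 to 0.016 m (its stop); its axis is at shaker y = 0.130 + value. Light springs: 1 N at rest to 5 N at the stop
- flask_on_shaker: clear culture flask, pink medium, blue cap, lying flat; the one askew on the mat near the sprung bar, cap towards the control panel. 120 x 62 x 41 mm over all. Origin on the underside, half way along; x points to the cap, z up. Box-shaped body x = -59 to +26, y = -30 to +30, z = 0 to 26 mm; then a neck with the cap at x = 33 to 60, y = -15 to +15, z = 8 to 40 mm. 60 g
- flask_on_shaker_cap (a point): centre of the cap of the flask on the shaker (47 mm along its x, 24 mm up)
- flask_on_bench: clear culture flask, pink medium, blue cap, lying flat; the one on the bench left of the shaker, turned any way. 120 x 62 x 41 mm over all. Origin on the underside, half way along; x points to the cap, z up. Box-shaped body x = -59 to +26, y = -30 to +30, z = 0 to 26 mm; then a neck with the cap at x = 33 to 60, y = -15 to +15, z = 8 to 40 mm. 60 g
- flask_on_bench_cap (a point): centre of the cap of the flask on the bench (47 mm along its x, 24 mm up)
- mouse: black computer mouse, 112 x 61 x 36 mm, a bystander behind the shaker; origin under its centre
- timer: white digital timer with coloured buttons, 60 x 66 x 17 mm, a bystander left of the bench flask; origin under its centre
- plate_6: clear six-well plate with pink wells, 84 x 126 x 18 mm, a bystander at the left; origin under its centre

How it is judged:
On the way, in this order (a step that is already met when the one before it is completed fails the run):
1. the bench flask lies flat on the mat, let go, its cap pointing the same way as the other flask's, the sprung bar not yet pressed (z of flask_on_bench in the frame of shaker between 0.064 and 0.077 m and angle between flask_on_bench's own z axis and vertical below 0.06 rad and x of flask_on_bench in the frame of shaker between -0.06 and 0.06 m and x of flask_on_bench_cap in the frame of flask_on_shaker above 0 m and contact force between the fingers and flask_on_bench below 0.1 N and value of joint sprung_bar below 0.002 m), for 0.2 s.
2. the clamp bar has pushed the pair together and pressed the sprung bar back (value of joint sprung_bar above 0.003 m and value of joint clamp_bar above 0.12 m), for 0.2 s.
At the end, for the whole second after the job is handed in: Both flasks flat on the mat, straight (within 0.1 rad) and near its middle line (45 mm), caps the same way, abreast within 30 mm and side by side (under 75 mm apart), the clamp bar against them (0.122 to 0.156) and the sprung bar pressed back 3 to 14.5 mm; at rest (z of flask_on_shaker in the frame of shaker between 0.064 and 0.077 m and angle between each of flask_on_shaker, flask_on_bench's own z axis and vertical below 0.06 rad and z of flask_on_bench in the frame of shaker between 0.064 and 0.077 m and angle between the x axis of each of flask_on_shaker, flask_on_bench and the x axis of shaker, either way round below 0.1 rad and linear speed of each of flask_on_shaker, flask_on_bench below 0.02 m/s and x of flask_on_shaker in the frame of shaker between -0.045 and 0.045 m and x of flask_on_bench in the frame of shaker between -0.045 and 0.045 m and x of flask_on_bench in the frame of flask_on_shaker between -0.03 and 0.03 m and x of flask_on_bench_cap in the frame of flask_on_shaker above 0 m and horizontal distance between flask_on_shaker and flask_on_bench below 0.075 m and value of joint sprung_bar between 0.003 and 0.0145 m and value of joint clamp_bar between 0.122 and 0.156 m); the robot touches nothing.
It fails at once if a flask is tilted by more than 0.4 rad (angle between any of flask_on_shaker, flask_on_bench's own z axis and vertical above 0.4 rad).
It fails at once if the bench flask is dropped (falls freely by more than about 2 cm) (linear speed of flask_on_bench above 0.6 m/s and contact force between the fingers and flask_on_bench below 0.05 N).
It fails at once if a bystander (mouse, timer, six-well plate) is shifted by more than 25 mm (distance of any of mouse, timer, plate_6 from where it was at the start of the episode above 0.025 m).
It also fails if it takes over 64 s, if anything falls off the work surface, if the arm or the gripper's body presses on something with over 40 N, if the wrist force passes 120 N, or if a joint passes its speed limit or range.

ROBOT

A 6-joint arm with a two-finger parallel gripper is mounted at the origin on a cart in front of the work surface, level with it; the furniture and walls round the work are solid. World frame = base frame: x ahead of the robot, y to its left, z up, the work surface at z = 0. Lengths are in m, angles in rad, forces in N, time in s.
With the tool pointing down it reaches from about 0.325 to 0.775 m from the base axis. Payload 9.3 kg.
Tool frame: the origin (TCP) lies between the finger pads; the fingertips stand 19 mm ahead of it and the grasp point (between the pads) is the TCP (tips_ahead is the distance from the TCP to the fingertips, in m); z points along the fingers, y is the line along which they close (so a half turn about z gives the same grasp; the last joint's range is limited). The gripper opens to 85 mm and grips with 20 to 120 N. Pads are 22 mm wide; open, the fingers measure 114 mm over their backs; the gripper's body (76 mm by 85 mm) begins 54 mm behind the grasp point. The pads swing forward as they close: fully open they stand 13 mm farther back than shut.
Start: joints at [1.093, 0.259, 0.021, 1.334, 0, 1.418], TCP at [0.176, 0.521, 0.23] pointing down, gripper open.
Joint ranges: [-3.04, 3.04], [-0.91, 1.82], [-1.04, 1.36], [-1.92, 1.95], [-1.52, 1.45], [-3.14, 3.14]. Speed limits (rad/s): [2.22, 2.22, 2.79, 3.14, 3.14, 3.14].

INTERFACE

Orientations are given as a rotation vector (axis times angle).
In Python, from rig import state, get_image, job_done, tips_ahead gives the robot as it stands.
- The arm moves only by the tool step_arm, never from a script. Its argument "deltas" is a list of rows, each a list of 3 entries, a list of its own where there are three numbers: the shift along the tool's x, y, z scaled (see below), then the turn about the tool's z scaled (see below), then the opening, from 0 (shut) to 1 (fully open). In form: [[[x, y, z], turn, jaw], ...]. A call has 1 to 12 rows; each row is the pose to reach, as a shift and turn from the pose commanded when the call began, along the tool's axes at that moment; what a row does not reach only later rows make up. The controller multiplies each number of a shift by 800 mm and each number of a turn by 0.5 rad. A row lasts 1/8 s, in which the tool goes at most 62.5 mm and 10.7 degrees, less where a joint would pass 70% of its speed; a pose out of reach is approached as far as the arm can. A call with a number of a shift or a turn outside -1 to 1 is refused whole. A call with a gripper value outside its range is refused whole. The fingers move at their own pace and stop on an object; "grip_force" is the grip in N (left out, the last holds). Time passes only in rows, so rows that repeat a pose let the fingers close. It gives the time, the measured TCP pose, the force, the opening and the grip force at its end, in the units of the state.
- state(): the state, without advancing time (a new reading comes with each control period).
- get_image(name): name is "scene" or "side" or "wrist"; returns a dict with "color" (480x640x3 uint8, red, green, blue), "camera_matrix" (3x3 intrinsics, pixels), "view" (4x4, takes a point from world to camera coordinates); the wrist camera has in their place "hand_eye" (4x4, takes a point from camera to tool coordinates, whose origin is the TCP and whose axes are the flange's). Camera axes: x right, y down, z forward; pixel columns grow to the right and rows downward; lengths in m; the calibration is good to about 2 mm. A picture is of the moment at which its call begins: read the wrist's pose just before it. There is no depth.
- job_done(): hands the job in; it is judged then, once.
The state is a dict: "time_s": time; "joints": joint angles; "dq": joint speeds; "joint_efforts": joint torques, N m; "tcp_pos": TCP position; "tcp_rot": TCP orientation; "ft_force": force on the tool from outside, world axes, zero at the start; "wrist_torque": the same for the moment, N m; "grip_width": opening from 0.0 (shut) to 1.0 (fully open); "grip_force": force on a finger pad.
Only numpy, scipy, OpenCV 4.12 (cv2) and the standard library are available. Lean on these libraries where they do the work, as an engineer would, in place of code of your own. Each camera call takes 0.05 s, during which the arm holds its last target. There are 200 camera calls.

## Working session

There is one attempt and no reset: what is moved stays moved. The work goes in short steps, Python scripts to look and compute and a tool call to move; the robot and the scene stay as the last step left them, time stands still between calls to the robot, and variables do not carry over. Pictures are saved under pics/ and viewed, at most 10 in all, crops included, and the job is handed in when it is done.

Besides the shell and the picture viewer there is one more tool, called as a command line: name --argument value ..., lists and objects as JSON in quotes. step_arm: Moves the arm, as the interface text tells. Its arguments: {"type":"object","properties":{"deltas":{"type":"array"},"grip_force":{"type":"number"}},"required":["deltas"]}

```bash
ls; mkdir -p pics; python3 - <<'E'
from rig import *
import cv2,numpy as np
print(state())
for n in("scene","side"):
    d=get_image(n);cv2.imwrite(f"pics/{n}0.png",d["color"][:,:,::-1]);np.savez(f"{n}0.npz",**d);print(n,d["camera_matrix"],d["view"])
E
```

```text
pics
{'time_s': 0.0, 'joints': array([ 1.09340717e+00,  2.59198277e-01,  2.07562932e-02,  1.33370117e+00,
       -1.38334950e-05,  1.41816502e+00]), 'dq': array([ 0.00070004,  0.00099779,  0.00108358, -0.00067881, -0.00033745,
        0.00059025]), 'joint_efforts': array([-2.21265458e-03, -5.55643773e+01,  3.44531786e+01,  1.37482097e-02,
       -2.94995489e-04, -1.00873737e-05]), 'tcp_pos': array([0.17538561, 0.52098556, 0.22906071]), 'tcp_rot': array([-5.07824184e-01, -3.09986707e+00,  2.01795921e-03]), 'ft_force': array([-0.17113864, -0.47146926, -0.46710296]), 'wrist_torque': array([-0.02285447, -0.01702249, -0.05325676]), 'grip_force': 0.0, 'grip_width': 1.0012740677786953}
scene [[484.08590658   0.         314.61506786]
 [  0.         484.08590658 237.16187218]
 [  0.           0.           1.        ]] [[ 0.54066329 -0.84120739 -0.00730339 -0.31541596]
 [-0.47365819 -0.29723327 -0.82903577  0.32231102]
 [ 0.6952202   0.45168851 -0.55914789  0.85666947]
 [ 0.          0.          0.          1.        ]]
side [[570.06022108   0.         320.79109395]
 [  0.         570.06022108 238.48965112]
 [  0.           0.           1.        ]] [[ 0.8447942  -0.53477141 -0.01850134 -0.47783785]
 [-0.2565052  -0.37437999 -0.89109186  0.19621759]
 [ 0.46960392  0.75753493 -0.45344569  1.50405322]
 [ 0.          0.          0.          1.        ]]
```

View pics/scene0.png

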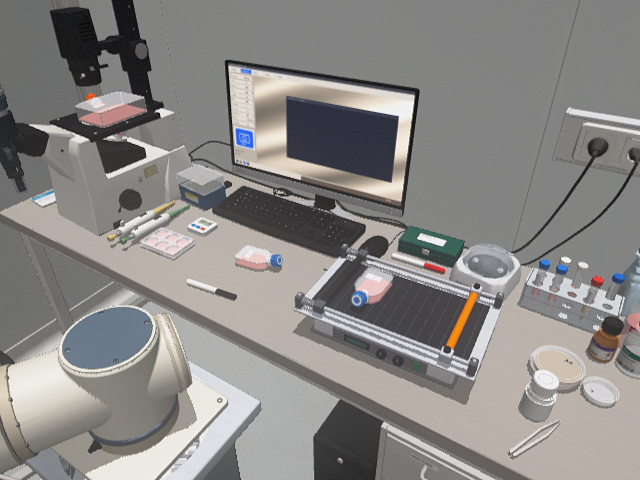

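View pics/side0.png

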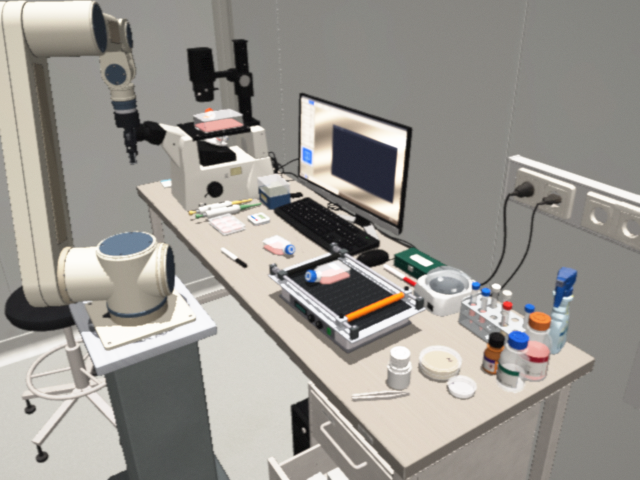

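View crop.

The scene view shows the bench flask at about (258,258) with its cap right at (276,261). The shaker flask is at (372,285) with its cap at (359,298), and the orange bar runs from (474,292) to (453,347). The side view agrees. I'll enlarge both crops to get precise points.

```bash
python3 - <<'E'
import cv2,numpy as np
a=cv2.imread("pics/scene0.png");c=a[230:390,225:515];c=cv2.resize(c,None,fx=2.75,fy=2.75,interpolation=cv2.INTER_CUBIC)
cv2.imwrite("pics/c1.png",c)
a=cv2.imread("pics/side0.png");c=a[225:350,250:430];c=cv2.resize(c,None,fx=4.4,fy=4.4,interpolation=cv2.INTER_CUBIC)
cv2.imwrite("pics/c2.png",c)
E
```

```text
(no output)
```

View pics/c1.png

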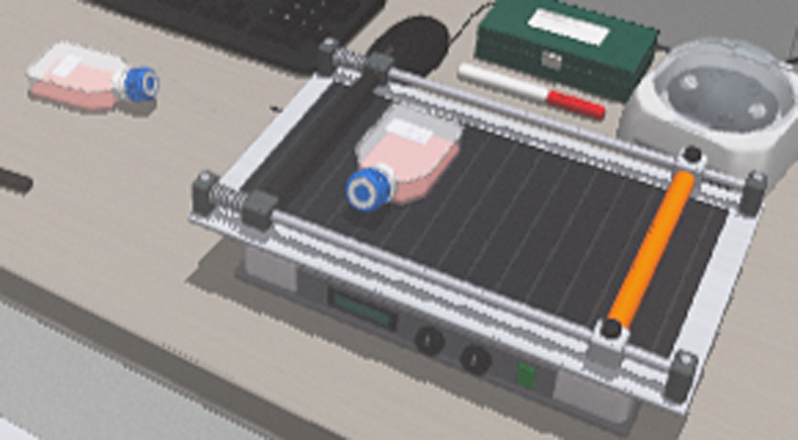

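View pics/c2.png

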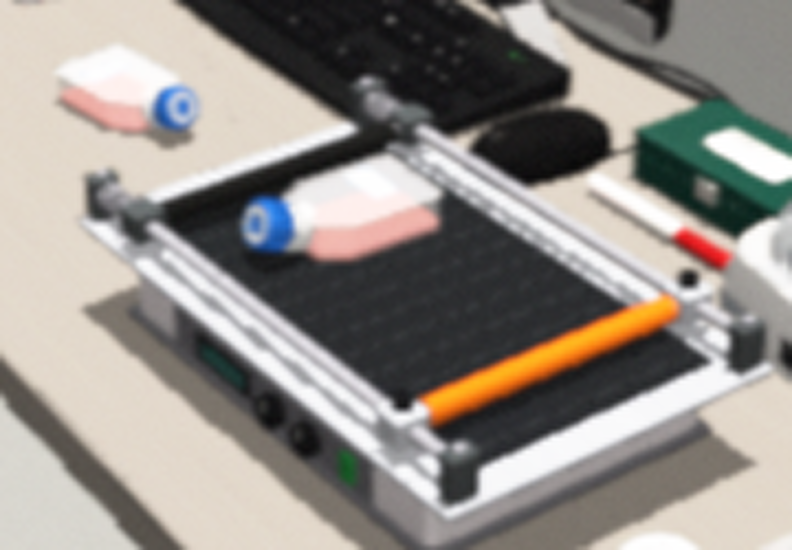

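The crops show the shaker's posts, the bar ends and both caps clearly. I'll fit the shaker pose and get rough flask poses from these.

```bash
cat > h.py <<'E'
import numpy as np,cv2
from scipy.optimize import least_squares
from scipy.spatial.transform import Rotation as R
def cam(n):
    d=np.load(n+"0.npz");return d["camera_matrix"],d["view"]
def proj(K,V,P):
    c=np.atleast_2d(P)@V[:3,:3].T+V[:3,3];q=c@K.T;return q[:,:2]/q[:,2:]
def place(p,P,z=0.):
    c,s=np.cos(p[2]),np.sin(p[2]);P=np.atleast_2d(P)
    return np.c_[p[0]+c*P[:,0]-s*P[:,1],p[1]+s*P[:,0]+c*P[:,1],P[:,2]+z]
def ray(K,V,uv,z):
    d=V[:3,:3].T@np.linalg.solve(K,[*uv,1.]);o=-V[:3,:3].T@V[:3,3];return o+d*(z-o[2])/d[2]
def fit(obs,p0,z=0.): # obs: list of (K,V,P,uv)
    f=lambda p:np.concatenate([(proj(K,V,place(p,P,z))-uv).ravel() for K,V,P,uv in obs])
    r=least_squares(f,p0,loss="soft_l1");return r.x,f(r.x)
E
python3 - <<'E'
from h import *
P=np.array([[-100,177,98],[100,177,98],[100,-177,98],[-100,-177,98],[86,-135,85],[-86,-135,85]])/1e3
s=np.array([[204,177],[331,46],[756,178],[684,358],[686,178],[619,325]])/2.75+[225,230]
d=np.array([[101,180],[371,85],[744,318],[460,450],[673,308],[428,410]])/4.4+[250,225]
p,r=fit([(*cam("scene"),P,s),(*cam("side"),P,d)],[.55,0,0]);print("shaker",p,r.round(1))
for n,z,a,b in(("bench",.024,(147,84),(180,107)),("shk",.094,(368,189),(266,222))):
    print(n,ray(*cam("scene"),np.array(a)/2.75+[225,230],z),ray(*cam("side"),np.array(b)/4.4+[250,225],z))
for n,z,a in(("bench rear",.026,(38,60)),("shk rear",.096,(425,115))):
    print(n,ray(*cam("scene"),np.array(a)/2.75+[225,230],z))
from rig import get_image
print(get_image("wrist")["hand_eye"])
E
```

```text
shaker [ 0.44823817 -0.29132411  0.04575096] [-0.3 -0.5 -1.4 -1.9 -0.1 -0.5 -0.3  0.1  1.5  1.6  0.7  3.  -0.1 -2.7
 -1.2 -1.8  0.8 -0.6 -0.4 -1.4  0.5  0.5  0.4  1.5]
bench [0.48758495 0.0450035  0.024     ] [0.48577292 0.04509471 0.024     ]
shk [ 0.39619325 -0.22717591  0.094     ] [ 0.39361811 -0.22493633  0.094     ]
bench rear [0.46168641 0.15071969 0.026     ]
shk rear [ 0.49513202 -0.22432379  0.096     ]
[[-3.61323476e-04 -9.51384729e-01 -3.08004817e-01  7.87354495e-02]
 [ 9.99999415e-01 -6.57755093e-04  8.58606334e-04 -8.34001335e-04]
 [-1.01945669e-03 -3.08004327e-01  9.51384410e-01 -1.44037791e-01]
 [ 0.00000000e+00  0.00000000e+00  0.00000000e+00  1.00000000e+00]]
```

```bash
cat >> h.py <<'E'
def rel(s,target,yaw):  # world target; yaw = direction of tool y (mod pi) -> scaled shift, turn
    M=R.from_rotvec(s["tcp_rot"]).as_matrix();d=M.T@(np.array(target)-s["tcp_pos"])
    y=np.arctan2(M[1,1],M[0,1]);t=-(yaw-y);t=(t+np.pi/2)%np.pi-np.pi/2
    print("tool y yaw",np.degrees(y).round(1),"tilt",np.degrees(np.arccos(-M[2,2])).round(2),"shift",(d/.8).round(4),"turn",round(t/.5,3),"or",round((t-np.sign(t)*np.pi)/.5,3),"dist mm",round(1e3*np.linalg.norm(d)))
def wristcam(s,d):
    M=np.eye(4);M[:3,:3]=R.from_rotvec(s["tcp_rot"]).as_matrix();M[:3,3]=s["tcp_pos"]
    return d["camera_matrix"],np.linalg.inv(M@d["hand_eye"])
E
python3 - <<'E'
from h import *
from rig import state
rel(state(),[.469,.119,.2],np.radians(14))
E
```

```text
tool y yaw 71.4 tilt 0.06 shift [-0.5082 -0.3592  0.0368] turn 2.003 or -4.28 dist mm 499
```

step_arm --deltas '[[[-0.06,-0.045,0.004],0.1,1],[[-0.13,-0.09,0.01],0.3,1],[[-0.2,-0.14,0.015],0.5,1],[[-0.27,-0.19,0.02],0.7,1],[[-0.34,-0.24,0.025],0.9,1],[[-0.41,-0.29,0.03],1,1],[[-0.47,-0.335,0.035],1,1],[[-0.508,-0.359,0.037],1,1],[[-0.508,-0.359,0.037],1,1],[[-0.508,-0.359,0.037],1,1]]'

```text
time_s: 1.4
tcp_pos: [0.4688, 0.1191, 0.1997]
tcp_rot: [-1.261, -2.876, 0.0]
ft_force: [0.4, 0.8, -0.0]
grip_width: 0.998
grip_force: 0.0
```

step_arm --deltas '[[[0,0,0],0.35,1],[[0,0,0],0.7,1],[[0,0,0],1,1],[[0,0,0],1,1],[[0,0,0],1,1]]'

```text
time_s: 2.02
tcp_pos: [0.4686, 0.1202, 0.2002]
tcp_rot: [1.926, 2.482, 0.0]
ft_force: [-0.3, -0.3, -0.4]
grip_width: 1.003
grip_force: 0.0
```

```bash
python3 - <<'E'
from h import *
from rig import *
s=state();d=get_image("wrist");K,V=wristcam(s,d);np.savez("w1.npz",K=K,V=V)
a=d["color"][:,:,::-1].copy();cv2.imwrite("pics/w1.png",a);print(s["joints"],s["tcp_pos"])
E
```

```text
[ 7.73195421e-02  1.57013282e-01 -1.86977757e-01  1.22657717e+00
  2.74594050e-05  1.39738918e+00] [0.46857129 0.12016077 0.20024912]
```

View pics/w1.png

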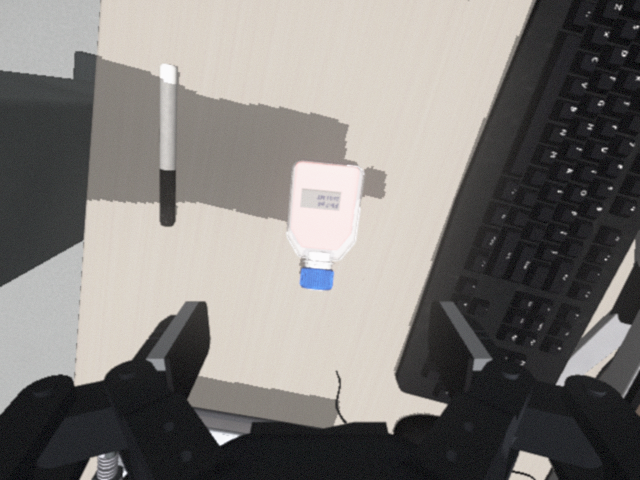

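The wrist view shows the flask body's rear corners at (293,162) and (364,167), its sides running down to (288,235) and (357,240), and the cap end centre at (317,290).

```bash
python3 - <<'E'
from h import *
from rig import state
w=np.load("w1.npz");K,V=w["K"],w["V"]
g=lambda u,z:ray(K,V,u,z)
a,b,c,d=[g(u,.026) for u in((293,162),(364,167),(288,235),(357,240))]
e=g((317,290),.024)
print(a,b,c,d,e,"width",np.linalg.norm(b-a),np.linalg.norm(d-c),"len",np.linalg.norm((a+b)/2-e))
P=np.array([[-59,-30,26],[-59,30,26],[60,0,24]])/1e3
# image left = which side
for o in((a,b),(b,a)):
    p,r=fit([(K,V,P,np.array([(293,162),(364,167),(317,290)] if o[0] is a else [(364,167),(293,162),(317,290)],float))],[.473,.103,-1.33]);print(p,np.degrees(p[2]),r.round(1))
    t=place(p,[[-.016,0,0]])[0];print(t);
rel(state(),[t[0],t[1],.024],p[2]+np.pi/2)
E
```

```text
[0.43910797 0.1490083  0.026     ] [0.4974403  0.15964439 0.026     ] [0.44939966 0.08560322 0.026     ] [0.50970309 0.0961854  0.026     ] [0.48767941 0.03889472 0.024     ] width 0.059294074405144045 0.06122488486972662 len 0.11706846228116202
[ 0.4780767   0.0965027  -1.40167142] -80.3098568347134 [-0.5 -0.9  0.3  0.   0.1  1.6]
[0.47538359 0.11227442 0.        ]
[ 0.46889422  0.09406448 -1.24495195] -71.33049246716833 [-93.8  -0.1  49.   -0.6  -0.    1.7]
[0.46377248 0.10922258 0.        ]
tool y yaw 14.3 tilt 0.01 shift [-0.0115 -0.0093  0.2202] turn -0.152 or 6.131 dist mm 177
```

Width and length match the given sizes, so the first fit is good: origin (0.478, 0.0965), yaw −80.3°. Descending to grasp.

step_arm --deltas '[[[-0.0117,0.0058,0.03],0.16,1],[[-0.0117,0.0058,0.08],0.16,1],[[-0.0117,0.0058,0.13],0.16,1],[[-0.0117,0.0058,0.17],0.16,1],[[-0.0117,0.0058,0.2],0.16,1],[[-0.0117,0.0058,0.215],0.16,1],[[-0.0117,0.0058,0.2205],0.16,1],[[-0.0117,0.0058,0.2205],0.16,1]]'

```text
time_s: 3.08
tcp_pos: [0.4761, 0.1115, 0.0241]
tcp_rot: [2.029, 2.398, 0.001]
ft_force: [-0.5, -0.2, 0.4]
grip_width: 0.998
grip_force: 0.0
```

step_arm --deltas '[[[0,0,0],0,0.5],[[0,0,0],0,0.5],[[0,0,0],0,0.4],[[0,0,0],0,0.4],[[0,0,0],0,0.4],[[0,0,0],0,0.4],[[0,0,0],0,0.4],[[0,0,0],0,0.4]]' --grip_force 25

```text
time_s: 4.08
tcp_pos: [0.4758, 0.1114, 0.0237]
tcp_rot: [2.03, 2.398, -0.0]
ft_force: [-0.2, 0.7, 0.1]
grip_width: 0.405
grip_force: 0.0
```

```bash
python3 - <<'E'
from h import *
from rig import *
s=state();d=get_image("wrist");a=d["color"][:,:,::-1]
b=get_image("scene")["color"][200:320,190:350,::-1]
cv2.imwrite("pics/w2.png",np.hstack([cv2.resize(a,(480,360)),cv2.resize(b,(320,240))[:240] if 0 else cv2.copyMakeBorder(cv2.resize(b,(320,240)),0,120,0,0,0)]))
print(s["grip_width"],s["grip_force"],tips_ahead)
E
```

```text
0.40477460623603434 0.0 0.019
```

View pics/w2.png

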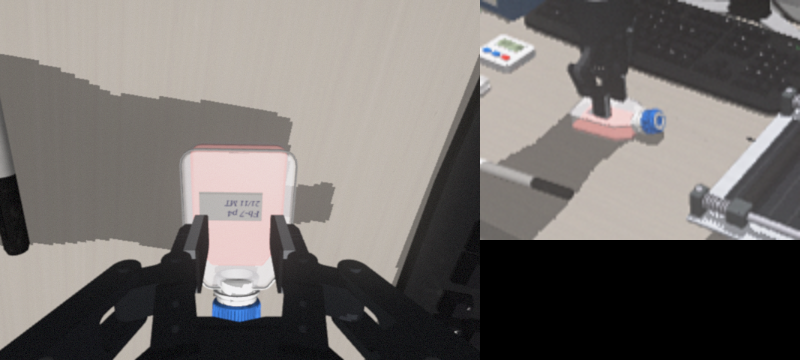

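```bash
python3 - <<'E'
from h import *
from rig import *
s=state();d=get_image("wrist");K,V=wristcam(s,d)
M=R.from_rotvec(s["tcp_rot"]).as_matrix()
for z in(0,.019):
    for y in(-.017,.017,.03):print(z,y,(proj(K,V,s["tcp_pos"]+M@[0,y,z])*.75).round())
p=[.4781,.0965,-1.4017]
print("flask",(proj(K,V,place(p,np.array([[-59,30,26],[-59,-30,26],[26,30,26],[26,-30,26],[60,0,24]])/1e3))*.75).round())
cv2.imwrite("pics/w3.png",cv2.resize(d["color"][180:400,200:440,::-1],None,fx=2.5,fy=2.5))
E
```

```text
0 -0.017 [[209. 226.]]
0 0.017 [[269. 226.]]
0 0.03 [[292. 226.]]
0.019 -0.017 [[212. 212.]]
0.019 0.017 [[266. 212.]]
0.019 0.03 [[287. 212.]]
flask [[297. 151.]
 [180. 152.]
 [289. 289.]
 [189. 289.]
 [239. 331.]]
```

View pics/w3.png

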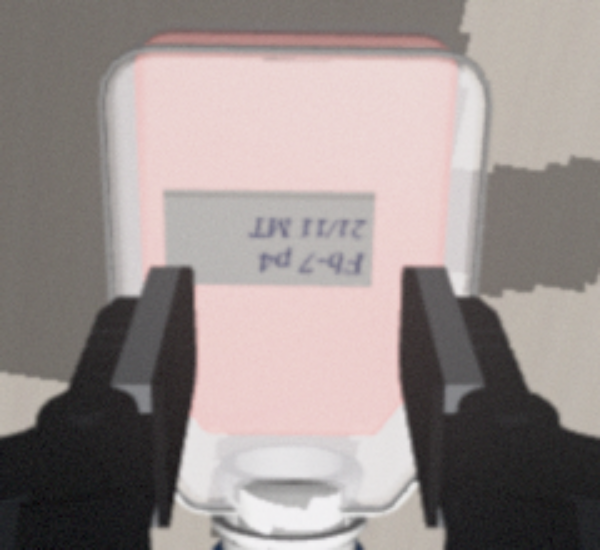

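```bash
python3 - <<'E'
from h import *
from rig import *
d=get_image("wrist");V=np.linalg.inv(d["hand_eye"]);K=d["camera_matrix"]
for z in(-.03,-.02,-.01,0,.01,.019):
    print(z,((proj(K,V,[[.011,.0172,z],[.011,.0172+.0145,z],[-.011,.0172,z]])-[200,180])*2.5).round().tolist())
print(state()["tcp_pos"], state()["grip_width"])
E
```

```text
-0.03 [[424.0, 339.0], [531.0, 339.0], [418.0, 475.0]]
-0.02 [[416.0, 303.0], [515.0, 303.0], [410.0, 432.0]]
-0.01 [[408.0, 272.0], [501.0, 272.0], [403.0, 394.0]]
0 [[401.0, 245.0], [489.0, 245.0], [397.0, 361.0]]
0.01 [[395.0, 221.0], [478.0, 221.0], [391.0, 331.0]]
0.019 [[390.0, 201.0], [469.0, 201.0], [387.0, 307.0]]
[0.47577775 0.11142279 0.02366048] 0.39755643215991215
```

The flask hasn't moved, and the visible fingertips sit about 9 mm behind the nominal TCP, above the flask's top. That means they reach less far than stated. I'll open, go lower while watching the force, and close again.

step_arm --deltas '[[[0,0,0],0,1],[[0,0,0],0,1],[[0,0,0],0,1],[[0,0,0],0,1],[[0,0,0],0,1],[[0,0,0.004],0,1],[[0,0,0.008],0,1],[[0,0,0.012],0,1],[[0,0,0.014],0,1],[[0,0,0.014],0,1]]'

```text
time_s: 5.52
tcp_pos: [0.4757, 0.1114, 0.0123]
tcp_rot: [-2.029, -2.398, 0.0]
ft_force: [-0.2, -0.4, 0.3]
grip_width: 1.001
grip_force: 0.0
```

step_arm --deltas '[[[0,0,0],0,0.7],[[0,0,0],0,0.6],[[0,0,0],0,0.55],[[0,0,0],0,0.55],[[0,0,0],0,0.55],[[0,0,0],0,0.55]]' --grip_force 25

```text
time_s: 6.28
tcp_pos: [0.4759, 0.1114, 0.0127]
tcp_rot: [2.029, 2.398, 0.0]
ft_force: [-1.3, 0.2, 6.0]
grip_width: 0.693
grip_force: 27.3
```

The grip holds at 0.693 (59 mm) with 27 N. I'll lift, then work out the carry.

step_arm --deltas '[[[0,0,-0.005],0,0.55],[[0,0,-0.02],0,0.55],[[0,0,-0.045],0,0.55],[[0,0,-0.08],0,0.55],[[0,0,-0.12],0,0.55],[[0,0,-0.16],0,0.55],[[0,0,-0.195],0,0.55],[[0,0,-0.21],0,0.55],[[0,0,-0.21],0,0.55]]'

```text
time_s: 7.4
tcp_pos: [0.476, 0.1114, 0.1809]
tcp_rot: [2.029, 2.397, 0.001]
ft_force: [0.2, 0.1, -1.5]
grip_width: 0.689
grip_force: 27.2
```

```bash
python3 - <<'E'
from h import *
from rig import *
s=state();rel(s,[.4733,-.3372,s["tcp_pos"][2]],np.radians(-87.4));print(s["joints"],s["grip_width"],s["grip_force"],s["ft_force"])
d=get_image("wrist");a=d["color"][:,:,::-1]
b=get_image("side")["color"][120:300,200:360,::-1]
cv2.imwrite("pics/w4.png",np.hstack([cv2.resize(a,(480,360)),cv2.resize(b,(320,360))]))
E
```

```text
tool y yaw 9.5 tilt 0.06 shift [-0.5525 -0.0959 -0.    ] turn -2.9 or 3.383 dist mm 449
[ 5.81164122e-02  1.74598249e-01 -2.15493698e-01  1.17958633e+00
  9.17143620e-06  1.46294066e+00] 0.6891701225861391 27.154144942760468 [ 0.20740414  0.05597075 -1.51437447]
```

View pics/w4.png

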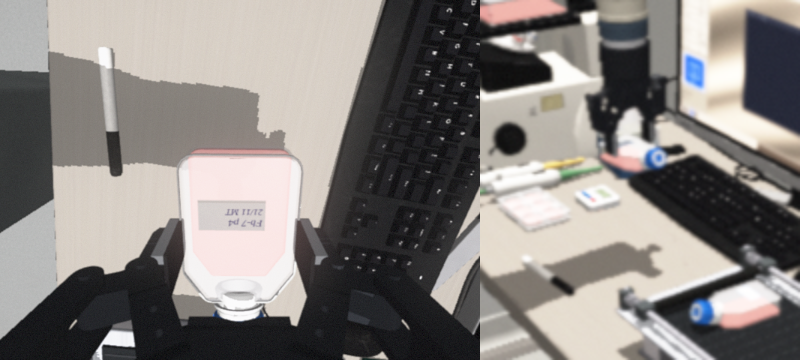

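The view shows the flask gripped level across its body. Carrying it over the shaker now, with the turn split over two calls.

step_arm --deltas '[[[-0.02,-0.004,0],0.05,0.55],[[-0.065,-0.012,0],0.15,0.55],[[-0.12,-0.021,0],0.27,0.55],[[-0.18,-0.031,0],0.4,0.55],[[-0.24,-0.042,0],0.53,0.55],[[-0.3,-0.052,0],0.66,0.55],[[-0.36,-0.062,0],0.79,0.55],[[-0.42,-0.073,0],0.9,0.55],[[-0.475,-0.082,0],0.96,0.55],[[-0.52,-0.09,0],1,0.55],[[-0.545,-0.0945,0],1,0.55],[[-0.5525,-0.0959,0],1,0.55]]'

```text
time_s: 9.0
tcp_pos: [0.4726, -0.338, 0.1797]
tcp_rot: [-2.56, -1.819, 0.0]
ft_force: [-0.2, 0.2, -0.6]
grip_width: 0.693
grip_force: 27.1
```

step_arm --deltas '[[[0,0,0],0.1,0.55],[[0,0,0],0.3,0.55],[[0,0,0],0.5,0.55],[[0,0,0],0.7,0.55],[[0,0,0],0.9,0.55],[[0,0,0],1,0.55],[[0,0,0],1,0.55]]'

```text
time_s: 9.88
tcp_pos: [0.4732, -0.336, 0.1806]
tcp_rot: [-2.93, -1.134, -0.0]
ft_force: [0.7, 0.4, -0.5]
grip_width: 0.695
grip_force: 27.1
```

```bash
python3 - <<'E'
from h import *
from rig import *
s=state();rel(s,[.4733,-.3372,.09],np.radians(-87.4));print(s["joints"],s["grip_width"],s["grip_force"])
E
```

```text
tool y yaw -47.7 tilt 0.02 shift [-0.0009  0.0012  0.1132] turn 1.386 or -4.897 dist mm 91
[-7.62092512e-01  3.28020783e-01 -4.79777902e-03  1.23825666e+00
  1.45649461e-04  1.64096183e+00] 0.6949110662665693 27.129835188388824
```

step_arm --deltas '[[[0,0,0],0.15,0.55],[[0,0,0],0.35,0.55],[[0,0,0],0.55,0.55],[[0,0,0],0.75,0.55],[[0,0,0],0.92,0.55],[[0,0,0],1,0.55],[[0,0,0],1,0.55]]'

```text
time_s: 10.75
tcp_pos: [0.4732, -0.3366, 0.1806]
tcp_rot: [-3.119, -0.374, 0.0]
ft_force: [0.1, -0.6, -0.7]
grip_width: 0.693
grip_force: 27.1
```

step_arm --deltas '[[[0,0,0.005],0.15,0.55],[[0,0,0.025],0.3,0.55],[[0,0,0.055],0.386,0.55],[[0,0,0.085],0.386,0.55],[[0,0,0.105],0.386,0.55],[[0,0,0.112],0.386,0.55],[[0,0,0.112],0.386,0.55]]'

```text
time_s: 11.62
tcp_pos: [0.4733, -0.3372, 0.0911]
tcp_rot: [3.141, 0.07, 0.0]
ft_force: [-0.5, -0.4, 0.3]
grip_width: 0.691
grip_force: 27.1
```

```bash
python3 - <<'E'
from h import *
from rig import *
s=state();rel(s,[.4733,-.3372,.083],np.radians(-87.4));print(s["ft_force"],s["grip_width"],s["grip_force"])
E
```

```text
tool y yaw -87.5 tilt 0.0 shift [ 0.     -0.      0.0101] turn -0.002 or 6.281 dist mm 8
[-0.52356005 -0.3629489   0.34087276] 0.6913292857877946 27.12600141763687
```

Now lowering slowly in 1 mm steps while I watch the contact force.

step_arm --deltas '[[[0,0,0.0025],0,0.55],[[0,0,0.005],0,0.55],[[0,0,0.0065],0,0.55],[[0,0,0.0075],0,0.55],[[0,0,0.0085],0,0.55],[[0,0,0.0085],0,0.55]]'

```text
time_s: 12.38
tcp_pos: [0.4732, -0.3372, 0.084]
tcp_rot: [-3.141, -0.069, 0.0]
ft_force: [0.4, -0.4, 0.5]
grip_width: 0.693
grip_force: 27.1
```

step_arm --deltas '[[[0,0,0.001],0,0.55],[[0,0,0.002],0,0.55],[[0,0,0.002],0,0.55]]'

```text
time_s: 12.75
tcp_pos: [0.4732, -0.3372, 0.0827]
tcp_rot: [3.141, 0.069, 0.0]
ft_force: [-0.4, 1.9, 3.5]
grip_width: 0.692
grip_force: 27.5
```

Contact at 3.5 N. Releasing and rising.

step_arm --deltas '[[[0,0,0],0,0.75],[[0,0,0],0,0.82],[[0,0,0],0,0.9],[[0,0,0],0,0.9],[[0,0,-0.02],0,0.9],[[0,0,-0.06],0,0.9],[[0,0,-0.11],0,0.9],[[0,0,-0.16],0,0.9],[[0,0,-0.2],0,0.9],[[0,0,-0.2],0,0.9]]'

```text
time_s: 14.0
tcp_pos: [0.4739, -0.3378, 0.2463]
tcp_rot: [3.137, 0.069, 0.006]
ft_force: [0.6, -0.4, -1.0]
grip_width: 0.899
grip_force: 0.0
```

```bash
python3 - <<'E'
from h import *
from rig import *
s=state();d=get_image("wrist");K,V=wristcam(s,d);np.savez("w5.npz",K=K,V=V)
cv2.imwrite("pics/w5.png",d["color"][:,:,::-1]);print(s["joints"],s["tcp_pos"])
p=[.4482,-.2913,.0458]
print(proj(K,V,place(p,[[.1,.177,.098],[-.1,.177,.098],[.1,-.177,.098],[.086,-.135,.085],[-.086,-.135,.085]])).round())
E
```

```text
[-7.63448083e-01  3.06269648e-01  1.30678362e-01  1.38938572e+00
  1.29089868e-05  2.33426896e+00] [ 0.47388747 -0.33780573  0.24626803]
[[ 10. 113.]
 [ 66. 347.]
 [493. 111.]
 [429. 130.]
 [413. 324.]]
```

View pics/w5.png

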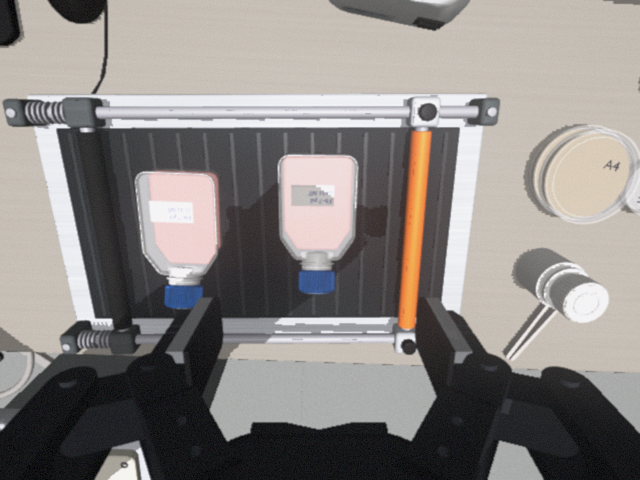

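The view shows both flasks flat with their caps the same way. The bench flask is at (317,220) and the shaker flask at (180,225). The projected posts match the image within about 5 px, so the shaker fit is good. Next I'll close the fingers and go behind the orange bar.

```bash
python3 - <<'E'
from h import *
from rig import state
w=np.load("w5.npz");K,V=w["K"],w["V"]
p=[.4482,-.2913,.0458]
P=np.array([[-59,-30,26],[-59,30,26],[60,0,24]])/1e3
for uv in([(217,173),(136,174),(183,308)],[(357,156),(279,156),(317,293)]):
    uv=np.array(uv,float)
    q,r=fit([(K,V,P,uv[[1,0,2]])],[.45,-.25,3.1],.07)
    q2,r2=fit([(K,V,P,uv)],[.45,-.25,3.1],.07)
    if abs(r2).sum()<abs(r).sum(): q,r=q2,r2
    c,s=np.cos(p[2]),np.sin(p[2]);d=q[:2]-p[:2];print("in shaker",c*d[0]+s*d[1],-s*d[0]+c*d[1],np.degrees(q[2]-p[2]),r.round(1))
rel(state(),[.4557,-.4551,.13],np.radians(2.6))
E
```

```text
in shaker -0.003641781433235057 0.06565816125102207 176.3483191374965 [ 0.5 -3.6 -2.5  2.1  0.6  0. ]
in shaker 0.009019418475483498 -0.04785812505546822 179.48364699144338 [-0.3 -0.6  0.2 -0.1  0.1  1.6]
tool y yaw -87.5 tilt 0.18 shift [-0.0289  0.1456  0.1432] turn 3.139 or -3.145 dist mm 165
```

step_arm --deltas '[[[-0.01,0.05,0],-0.3,0],[[-0.02,0.1,0],-0.65,0],[[-0.0289,0.1456,0],-1,0],[[-0.0289,0.1456,0],-1,0],[[-0.0289,0.1456,0],-1,0]]'

```text
time_s: 14.68
tcp_pos: [0.4549, -0.454, 0.2418]
tcp_rot: [-3.026, -0.84, 0.001]
ft_force: [0.1, 0.3, -0.5]
grip_width: -0.002
grip_force: 0.0
```

step_arm --deltas '[[[0,0,0],-0.35,0],[[0,0,0],-0.7,0],[[0,0,0],-1,0]]'

```text
time_s: 15.05
tcp_pos: [0.4555, -0.4531, 0.2427]
tcp_rot: [-2.719, -1.573, -0.0]
ft_force: [0.5, -0.5, 0.2]
grip_width: -0.001
grip_force: 0.0
```

step_arm --deltas '[[[0,0,0],-0.35,0],[[0,0,0],-0.7,0],[[0,0,0],-1,0],[[0,0,0],-1,0],[[0,0,0],-1,0]]'

```text
time_s: 15.68
tcp_pos: [0.4554, -0.4539, 0.2426]
tcp_rot: [2.255, 2.188, 0.0]
ft_force: [-0.2, -1.0, 0.0]
grip_width: 0.005
grip_force: 0.0
```

```bash
python3 - <<'E'
from h import *
from rig import *
s=state();rel(s,[.4557,-.4551,.1],np.radians(2.6));print(s["joints"],s["grip_width"],s["tcp_pos"])
E
```

```text
tool y yaw -1.7 tilt 0.0 shift [-0.0015  0.0005  0.1783] turn -0.151 or 6.132 dist mm 143
[-9.14158881e-01  4.20385072e-01  2.95196870e-01  1.44561018e+00
  3.08094967e-05  6.86814915e-01] 0.004747763216795044 [ 0.45536469 -0.45386031  0.242636  ]
```

step_arm --deltas '[[[-0.0015,0.0005,0.04],-0.15,0],[[-0.0015,0.0005,0.1],-0.15,0],[[-0.0015,0.0005,0.15],-0.15,0],[[-0.0015,0.0005,0.17],-0.15,0],[[-0.0015,0.0005,0.178],-0.15,0],[[-0.0015,0.0005,0.178],-0.15,0]]'

```text
time_s: 16.42
tcp_pos: [0.4559, -0.4562, 0.1011]
tcp_rot: [2.167, 2.273, -0.0]
ft_force: [-0.6, 0.9, -0.1]
grip_width: 0.001
grip_force: 0.0
```

step_arm --deltas '[[[0,0,0.003],0,0],[[0,0,0.006],0,0],[[0,0,0.008],0,0],[[0,0,0.008],0,0]]'

```text
time_s: 16.92
tcp_pos: [0.4555, -0.4557, 0.0936]
tcp_rot: [-2.168, -2.274, -0.0]
ft_force: [0.9, 0.3, -1.3]
grip_width: 0.001
grip_force: 0.0
```

```bash
python3 - <<'E'
from h import *
from rig import *
s=state();print(s["tcp_pos"],s["ft_force"]);rel(s,[.4557,-.4551,.09],np.radians(2.6))
d=get_image("wrist");a=d["color"][:,:,::-1];b=get_image("scene");c=b["color"][230:390,300:515,::-1]
cv2.imwrite("pics/w6.png",np.hstack([cv2.resize(a,(400,300)),cv2.resize(c,(400,300),interpolation=cv2.INTER_CUBIC)]))
E
```

```text
[ 0.45547843 -0.45574188  0.09364829] [ 0.87377226  0.3423417  -1.26502398]
tool y yaw 2.7 tilt 0.01 shift [0.0008 0.0003 0.0046] turn 0.005 or -6.278 dist mm 4
```

View pics/w6.png

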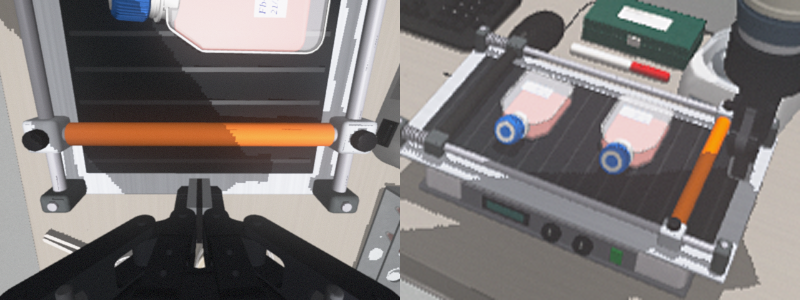

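The wrist view shows the closed fingers central behind the orange bar, with the bar straight and both flasks ahead of it. I'll continue down step by step, watching the force.

step_arm --deltas '[[[0,0,0.0025],0,0],[[0,0,0.005],0,0],[[0,0,0.005],0,0]]'

```text
time_s: 17.4
tcp_pos: [0.4555, -0.4557, 0.0894]
tcp_rot: [-2.167, -2.274, -0.0]
ft_force: [-0.7, 0.6, -0.5]
grip_width: -0.002
grip_force: 0.0
```

step_arm --deltas '[[[0,0,0.0025],0,0],[[0,0,0.005],0,0],[[0,0,0.005],0,0]]'

```text
time_s: 17.77
tcp_pos: [0.4555, -0.4557, 0.0855]
tcp_rot: [-2.167, -2.274, -0.0]
ft_force: [0.8, -0.2, -0.2]
grip_width: 0.0
grip_force: 0.0
```

step_arm --deltas '[[[0,0,0.0025],0,0],[[0,0,0.005],0,0],[[0,0,0.005],0,0]]'

```text
time_s: 18.15
tcp_pos: [0.4555, -0.4557, 0.0815]
tcp_rot: [-2.167, -2.274, -0.0]
ft_force: [0.3, -0.3, 0.1]
grip_width: 0.001
grip_force: 0.0
```

step_arm --deltas '[[[0,0,0.0025],0,0],[[0,0,0.005],0,0],[[0,0,0.005],0,0]]'

```text
time_s: 18.52
tcp_pos: [0.4555, -0.4557, 0.0774]
tcp_rot: [-2.167, -2.274, -0.0]
ft_force: [-0.2, 0.6, 0.9]
grip_width: 0.002
grip_force: 0.0
```

The fingers are still clear of the mat and overlap the bar's height. Pushing along the tool's +x, which is the shaker's +y.

step_arm --deltas '[[[0.006,0,0],0,0],[[0.013,0,0],0,0],[[0.02,0,0],0,0],[[0.028,0,0],0,0],[[0.036,0,0],0,0],[[0.044,0,0],0,0],[[0.052,0,0],0,0],[[0.06,0,0],0,0],[[0.068,0,0],0,0],[[0.076,0,0],0,0],[[0.084,0,0],0,0],[[0.09,0,0],0,0]]'

```text
time_s: 20.02
tcp_pos: [0.4523, -0.3852, 0.0779]
tcp_rot: [2.166, 2.271, -0.004]
ft_force: [0.1, -8.3, -4.7]
grip_width: -0.001
grip_force: 4.3
```

```bash
cat > m.py <<'E'
from h import *
from rig import *
p=[.4482,-.2913,.0458]
def orange(n="side"):
    d=get_image(n);h=cv2.cvtColor(d["color"],cv2.COLOR_RGB2HSV)
    m=cv2.inRange(h,(8,190,130),(17,255,255));m[:200]=0
    k,l,st,ce=cv2.connectedComponentsWithStats(m)
    i=1+np.argmax(st[1:,4]);uv=ce[i];q=ray(d["camera_matrix"],d["view"],uv,.085)
    c,s=np.cos(p[2]),np.sin(p[2]);e=q[:2]-p[:2];return uv.round(1),st[i,4],"x' y'",(c*e[0]+s*e[1]).round(4),(-s*e[0]+c*e[1]).round(4)
s=state();e=s["tcp_pos"][:2]-p[:2];c,sn=np.cos(p[2]),np.sin(p[2])
print("tcp x' y'",c*e[0]+sn*e[1],-sn*e[0]+c*e[1],s["ft_force"]);print(orange("side"),orange("scene"))
E
python3 m.py
```

```text
tcp x' y' -0.00021750360941266787 -0.09400768548090198 [ 0.14924857 -8.32993585 -4.66396902]
(array([346.1, 302.5]), np.int32(163), "x' y'", np.float64(-0.0456), np.float64(-0.0761)) (array([434.2, 312.2]), np.int32(4), "x' y'", np.float64(-0.0023), np.float64(-0.0762))
```

The bar follows, with its axis 18 mm ahead of the TCP as expected. Continuing to just short of the target.

step_arm --deltas '[[[0.007,0,0],0,0],[[0.014,0,0],0,0],[[0.021,0,0],0,0],[[0.028,0,0],0,0],[[0.035,0,0],0,0],[[0.042,0,0],0,0],[[0.049,0,0],0,0],[[0.056,0,0],0,0],[[0.063,0,0],0,0],[[0.07,0,0],0,0],[[0.076,0,0],0,0],[[0.082,0,0],0,0]]'

```text
time_s: 21.62
tcp_pos: [0.4492, -0.3198, 0.0779]
tcp_rot: [2.166, 2.271, -0.003]
ft_force: [0.9, -8.8, -4.9]
grip_width: 0.001
grip_force: 4.4
```

```bash
python3 m.py; python3 - <<'E'
from rig import *;import cv2
for n in("scene","side"):cv2.imwrite(f"pics/{n}7.png",get_image(n)["color"][:,:,::-1])
E
```

```text
tcp x' y' -0.0002611824882380576 -0.02853673570925561 [ 0.90142682 -8.79420218 -4.87268187]
(array([330.1, 290.9]), np.int32(155), "x' y'", np.float64(-0.0461), np.float64(-0.0106)) (array([394.2, 313.8]), np.int32(49), "x' y'", np.float64(-0.0455), np.float64(-0.0093))
```

step_arm --deltas '[[[0.0025,0,0],0,0],[[0.005,0,0],0,0],[[0.005,0,0],0,0]]'

```text
time_s: 22.2
tcp_pos: [0.449, -0.3157, 0.0779]
tcp_rot: [2.166, 2.271, -0.003]
ft_force: [1.6, -7.1, -4.1]
grip_width: 0.002
grip_force: 3.8
```

step_arm --deltas '[[[0.0025,0,0],0,0],[[0.005,0,0],0,0],[[0.005,0,0],0,0]]'

```text
time_s: 22.58
tcp_pos: [0.4489, -0.3121, 0.0779]
tcp_rot: [2.166, 2.271, -0.004]
ft_force: [0.9, -10.4, -5.3]
grip_width: 0.0
grip_force: 4.8
```

step_arm --deltas '[[[0.0025,0,0],0,0],[[0.005,0,0],0,0],[[0.005,0,0],0,0],[[0.005,0,0],0,0]]'

```text
time_s: 23.08
tcp_pos: [0.4487, -0.3084, 0.0779]
tcp_rot: [2.166, 2.27, -0.004]
ft_force: [1.5, -11.1, -5.4]
grip_width: -0.003
grip_force: 5.4
```

```bash
python3 m.py; python3 - <<'E'
from rig import *;import cv2,numpy as np
o=cv2.imread("pics/side0.png");a=cv2.imread("pics/side7.png");b=get_image("side")["color"][:,:,::-1]
cv2.imwrite("pics/side8.png",b);cv2.imwrite("pics/scene8.png",get_image("scene")["color"][:,:,::-1])
# shift of the sprung bar's near slide block (side ~ (283,273)) by template matching
for (x,y) in((282,273),(343,251)):
  for im,n in((a,"before"),(b,"now")):
    T=cv2.resize(o[y-6:y+7,x-7:x+8],None,fx=8,fy=8,interpolation=cv2.INTER_CUBIC)
    S=cv2.resize(np.ascontiguousarray(im[y-18:y+19,x-19:x+20]),None,fx=8,fy=8,interpolation=cv2.INTER_CUBIC)
    r=cv2.minMaxLoc(cv2.matchTemplate(S,T,cv2.TM_CCOEFF_NORMED));print(n,(r[3][0]/8-12,r[3][1]/8-12),round(r[1],2))
E
```

```text
tcp x' y' -0.00026617343993050823 -0.0171126623304128 [  1.46953043 -11.08795242  -5.35329783]
(array([327.4, 289. ]), np.int32(152), "x' y'", np.float64(-0.0461), np.float64(0.0008)) (array([384.9, 318.5]), np.int32(16), "x' y'", np.float64(-0.0667), np.float64(0.0012))
before (0.125, 0.125) 0.91
now (-1.125, -0.75) 0.92
before (-7.5, 11.125) 0.56
now (-10.125, 9.5) 0.59
```

By geometry (bar axis at 0.001) the sprung bar is pressed about 7 mm. The block's shift in the side view gives about 6 mm. I'll add 1 mm, then back off and rise clear.

step_arm --deltas '[[[0.0014,0,0],0,0],[[0.0014,0,0],0,0],[[0.0014,0,0],0,0],[[-0.006,0,0],0,0],[[-0.015,0,0],0,0],[[-0.025,0,0],0,0],[[-0.025,0,-0.05],0,0],[[-0.025,0,-0.11],0,0],[[-0.04,0,-0.18],0,0],[[-0.1,0,-0.22],0,0],[[-0.14,0,-0.22],0,0],[[-0.14,0,-0.22],0,0]]'

```text
time_s: 24.78
tcp_pos: [0.4534, -0.4204, 0.2529]
tcp_rot: [-2.17, -2.271, 0.0]
ft_force: [-0.6, 0.2, -0.4]
grip_width: 0.003
grip_force: 0.0
```

```bash
python3 m.py; python3 - <<'E'
from h import *
from rig import *
s=state();d=get_image("wrist");K,V=wristcam(s,d);im=d["color"];cv2.imwrite("pics/w9.png",im[:,:,::-1]);print(s["tcp_pos"])
p=[.4482,-.2913,.0458]
# rectify the plane z=0.085 to shaker frame, 1 px = 0.5 mm; x' -> rows(down=-x'), y' -> cols
def rect(z,X=(-.12,.12),Y=(-.17,.2),q=.0005):
    ys=np.arange(Y[0],Y[1],q);xs=np.arange(X[1],X[0],-q);g=np.stack(np.meshgrid(xs,ys,indexing="ij"),-1).reshape(-1,2)
    uv=proj(K,V,place(p,np.c_[g,np.full(len(g),z)])).astype(np.float32).reshape(len(xs),len(ys),2)
    return cv2.remap(im,uv[...,0],uv[...,1],cv2.INTER_LINEAR),xs,ys
a,xs,ys=rect(.085);h=cv2.cvtColor(a,cv2.COLOR_RGB2HSV)
o=cv2.inRange(h,(6,180,120),(18,255,255));r,c=np.nonzero(o);print("orange y'",ys[c].min(),np.median(ys[c]),ys[c].max(),"n",len(c))
a,xs,ys=rect(.094);h=cv2.cvtColor(a,cv2.COLOR_RGB2HSV)
b=cv2.inRange(h,(102,130,40),(125,255,255));k,l,st,ce=cv2.connectedComponentsWithStats(b)
for i in range(1,k):
    if st[i,4]>500:print("cap x',y'",xs[int(ce[i][1])],ys[int(ce[i][0])],"size mm",st[i,2:4]/2)
a,xs,ys=rect(.096)
for x in(.05,.03,.01,-.01):
    i=np.argmin(abs(xs-x));g=cv2.GaussianBlur(a,(5,5),0)[i].astype(int);m=(g[:,0]-g[:,1]>18)&(g[:,0]>120)&(g[:,2]>80)
    e=np.nonzero(np.diff(m.astype(int)))[0];print("pink edges x'",x,ys[e].round(4))
# sprung bar (black on darkish mat): brightness profile
a,xs,ys=rect(.085);g=a[np.argmin(abs(xs-.07)),:,:].mean(1);j=ys>.09;print(np.c_[ys[j][::6]*1e3,g[j][::6]].round(0).tolist())
E
```

```text
tcp x' y' -0.0006792087591195404 -0.12916491752322376 [-0.5914361  0.1720285 -0.3506268]
(array([337.7, 285.6]), np.int32(216), "x' y'", np.float64(-0.016), np.float64(-0.0015)) (array([401.3, 293.4]), np.int32(196), "x' y'", np.float64(0.0189), np.float64(0.0013))
[ 0.45343924 -0.41808709  0.25302368]
orange y' -0.005499999999999866 -0.0004999999999998617 0.009500000000000147 n 4829
pink edges x' 0.05 [-0.002   0.004   0.007   0.0085  0.01    0.0115]
pink edges x' 0.03 [-0.002   0.004   0.007   0.0085  0.0105  0.011 ]
pink edges x' 0.01 [-0.002   0.004   0.007   0.0085]
pink edges x' -0.01 [-0.001   0.004   0.0145  0.015   0.018   0.019 ]
[[90.0, 0.0], [93.0, 0.0], [96.0, 0.0], [99.0, 0.0], [102.0, 0.0], [105.0, 0.0], [108.0, 0.0], [111.0, 0.0], [114.0, 0.0], [117.0, 0.0], [120.0, 0.0], [123.0, 0.0], [126.0, 0.0], [129.0, 0.0], [132.0, 0.0], [135.0, 0.0], [138.0, 0.0], [141.0, 0.0], [144.0, 0.0], [147.0, 0.0], [150.0, 0.0], [153.0, 0.0], [156.0, 0.0], [159.0, 0.0], [162.0, 0.0], [165.0, 0.0], [168.0, 0.0], [171.0, 0.0], [174.0, 0.0], [177.0, 0.0], [180.0, 0.0], [183.0, 0.0], [186.0, 0.0], [189.0, 0.0], [192.0, 0.0], [195.0, 0.0], [198.0, 0.0]]
```

The flasks are outside this view, so I'll move the camera over the pair and check them numerically.

step_arm --deltas '[[[0.04,0,-0.02],0,0],[[0.09,0,-0.04],0,0],[[0.14,0,-0.05],0,0],[[0.15,0,-0.05],0,0],[[0.15,0,-0.05],0,0],[[0.15,0,-0.05],0,0]]'

```text
time_s: 25.68
tcp_pos: [0.448, -0.2989, 0.2932]
tcp_rot: [-2.167, -2.273, 0.0]
ft_force: [-0.3, -0.0, -0.2]
grip_width: 0.001
grip_force: 0.0
```

```bash
cat > chk.py <<'E'
from h import *
from rig import *
s=state();d=get_image("wrist");K,V=wristcam(s,d);im=d["color"];print(s["tcp_pos"])
p=[.4482,-.2913,.0458]
def rect(z,X=(-.12,.12),Y=(-.10,.2),q=.0005):
    ys=np.arange(Y[0],Y[1],q);xs=np.arange(X[1],X[0],-q);g=np.stack(np.meshgrid(xs,ys,indexing="ij"),-1).reshape(-1,2)
    uv=proj(K,V,place(p,np.c_[g,np.full(len(g),z)])).astype(np.float32).reshape(len(xs),len(ys),2)
    return cv2.remap(im,uv[...,0],uv[...,1],cv2.INTER_LINEAR),xs,ys
a,xs,ys=rect(.085);h=cv2.cvtColor(a,cv2.COLOR_RGB2HSV)
o=cv2.inRange(h,(6,180,120),(18,255,255));r,c=np.nonzero(o);print("orange y'",np.percentile(ys[c],[2,50,98]),len(c))
g=a.mean(2);i=lambda x:np.argmin(abs(xs-x))
prof=np.median(g[i(.072):i(.066)],0);j=ys>.1;print("sprung profile",[(round(y*1e3),int(v)) for y,v in zip(ys[j][::4],prof[j][::4])])
a,xs,ys=rect(.094);h=cv2.cvtColor(a,cv2.COLOR_RGB2HSV)
b=cv2.inRange(h,(102,130,40),(125,255,255));k,l,st,ce=cv2.connectedComponentsWithStats(b)
for n in range(1,k):
    if st[n,4]>300:print("cap x',y'",xs[int(ce[n][1])],ys[int(ce[n][0])],"mm",st[n,2:4]/2)
a,xs,ys=rect(.096);lab=cv2.cvtColor(a,cv2.COLOR_RGB2LAB)[...,1].astype(int)-128
m=cv2.morphologyEx(((lab>8)&(a.mean(2)>110)).astype(np.uint8),cv2.MORPH_CLOSE,np.ones((25,3)));m=cv2.erode(m,np.ones((3,3)))
k,l,st,ce=cv2.connectedComponentsWithStats(m)
for n in range(1,k):
    if st[n,4]>3000:
        (cx,cy),wh,ang=cv2.minAreaRect(np.argwhere(l==n)[:,::-1].astype(np.float32));print("pink x',y'",xs[int(cy)],ys[int(cx)],"mm",np.array(wh)/2,"deg",ang,"bbox y'",ys[st[n,0]],ys[min(st[n,0]+st[n,2],len(ys)-1)])
E
python3 chk.py
```

```text
[ 0.44797935 -0.29885453  0.29317553]
orange y' [-0.003   0.0025  0.0075] 968
sprung profile [(100, 96), (102, 96), (104, 96), (106, 95), (108, 126), (110, 120), (112, 94), (114, 93), (116, 92), (118, 91), (120, 92), (122, 90), (124, 91), (126, 90), (128, 87), (130, 54), (132, 48), (134, 51), (136, 52), (138, 53), (140, 54), (142, 51), (144, 45), (146, 73), (148, 85), (150, 98), (152, 107), (154, 86), (156, 0), (158, 0), (160, 0), (162, 0), (164, 0), (166, 0), (168, 0), (170, 0), (172, 0), (174, 0), (176, 0), (178, 0), (180, 0), (182, 0), (184, 0), (186, 0), (188, 0), (190, 0), (192, 0), (194, 0), (196, 0), (198, 0), (200, 0)]
cap x',y' -0.03650000000000014 0.04000000000000012 mm [30. 20.]
cap x',y' -0.050000000000000155 0.09950000000000017 mm [30.5 22. ]
pink x',y' -1.1102230246251565e-16 0.004000000000000087 mm [169.49996948  13.99999809] deg 90.0 bbox y' -0.0029999999999999194 0.011500000000000093
```

The camera numbers check out:

| Quantity | Measured | Required |
|---|---|---|
| Sprung bar pressed back | about 7.3 mm | 3 to 14.5 mm |
| Clamp bar joint | about 0.1375 | 0.122 to 0.156 |
| Caps apart | 59.5 mm | under 75 mm |
| Offset along x | 13.5 mm | within 30 mm |

Both cap centres line up with where straight flasks would put them.

```bash
python3 -c "from rig import *;print(job_done())"
```

```text
the job is handed in; nothing more can be done
None
```

I handed the job in without seeing a verdict: both flasks lie abreast on the mat with caps the same way, straight between the bars, with the clamp bar at about 0.137 m and the sprung bar pressed back about 7 mm by camera.

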